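Unsnap a coin slab from the turntable dock

ROBOT

A 6-joint arm with a two-finger parallel gripper is mounted at the origin on the work surface. World frame = base frame: x ahead of the robot, y to its left, z up, the work surface at z = 0. Lengths are in m, angles in rad, forces in N, time in s.
With the tool pointing down it reaches from about 0.35 to 0.775 m from the base axis. Payload 5.5 kg.
Tool frame: the origin (TCP) lies on the centre line of the jaws, within the pads' length; the fingertips stand 11 mm ahead of it and the grasp point (between the pads) lies 8 mm behind it; z points along the fingers, y is the direction in which the jaws open and shut (so a half turn about z gives the same grasp; the last joint's range is limited). The gripper opens to 85 mm and grips with 20 to 120 N. Pads are 22 mm wide; open, the fingers measure 114 mm over their backs; the gripper's body (76 mm by 85 mm) begins 54 mm behind the grasp point. The pads swing forward as they close: fully open they stand 13 mm farther back than shut.
Start: joints at [-1.464, 0.313, 0.046, 1.304, 0, 1.431], TCP at [0.14, -0.558, 0.242] pointing down, gripper open.
Joint ranges: [-2.76, 2.76], [-0.86, 1.69], [-1.03, 1.26], [-2.2, 2.34], [-1.47, 1.5], [-3.14, 3.14]. Speed limits (rad/s): [2.57, 2.57, 3.14, 3.14, 3.14, 3.14].

INTERFACE

Orientations are given as [roll, pitch, yaw] about the fixed x, y, z axes, in that order (R = Rz(yaw) Ry(pitch) Rx(roll)).
In Python, from bench import ctrl gives the robot as it stands.
- The arm moves only by the shell command python3 -m pendant 'ROWS' [OPENING]. ROWS is JSON, a list of rows, each an object of numbers: "dx", "dy", "dz": the shift along the tool's x, y, z in m; "rx", "ry", "rz": the turn, a rotation vector about the tool's x, y, z in rad. A call has 1 to 10 rows; each row is the pose to reach, as a shift and turn from the pose commanded when the call began, along the tool's axes at that moment; what a row does not reach only later rows make up. A row lasts 1/10 s, in which the tool goes at most 50 mm and 8.59 degrees, less where a joint would pass 70% of its speed; a pose out of reach is approached as far as the arm can. A call with a gripper value outside its range is refused whole. OPENING is the gripper's target within -1 to 1 (shut at 1, half-way at 0, fully open at -1), set as the call begins (- or left out, the last holds). The fingers move at their own pace and stop on an object; the grip force is fixed at half the most. Time passes only in rows, so rows that repeat a pose let the fingers close. It gives the time, the measured TCP pose, the force and the opening at its end, in the units of the state.
- ctrl.observe(): the state, without advancing time (a new reading comes with each control period).
- ctrl.camera(name): name is "scene" or "side" or "wrist"; returns a dict with "color" (384x512x3 uint8, blue, green, red), "range_z" (384x512 float32, m along the optical axis (not along the pixel's ray), 0 where there is no reading), "K" (3x3 intrinsics, pixels), "cam_to_world" (4x4, takes a point from camera to world coordinates). Camera axes: x right, y up, looking along -z (the intrinsics and any distortion apply to the point x, -y, -z); pixel columns grow to the right and rows downward; lengths in m; the calibration is good to about 2 mm. The wrist camera is an equidistant fisheye: a pixel r from the principal point sees the ray r / f radians off the axis. A picture is of the moment at which its call begins.
- ctrl.sign_off(): hands the job in, once; it reports no verdict.
Trained networks look in the newest picture that a camera, given by its name, has taken for a name from the list of things; names that differ only in an ending like _2 or _b are one class to them, and where a whole thing is asked for, a point or a joint stands for the part that bears it (a point fixed in the world has none). Each returns a list of dicts, best first, with "p" (0 to 1); they miss things now and then, are a little off and sometimes report something else, mostly with a low value. They report only what shows in the picture. A call takes as long as a camera call.
- ctrl.find_in(camera, thing): "at" ([row, column] in pixels, amid what is visible of it).
- ctrl.outline_of(camera, thing): "mask" (384x512 bool, what is visible of it) and "at" ([row, column] in pixels, amid what is visible of it).
- ctrl.pinpoint(camera, thing): "at" ([row, column] in pixels: a listed point, or the origin of a listed thing).
The state is a dict: "t": time; "qpos": joint angles; "joint_velocities": joint speeds; "effort": joint torques, N m; "position": TCP position; "ee_rot": TCP orientation; "ft_force": force on the tool from outside, world axes, zero at the start; "wrist_torque": the same for the moment, N m; "width": finger opening in m.
Only numpy, scipy, OpenCV 4.12 (cv2) and the standard library are available. Lean on these libraries where they do the work, as an engineer would, in place of code of your own. Each camera call takes 0.05 s, during which the arm holds its last target.

TASK

Take the gold coin's round acrylic slab out of the snap dock in the middle of the turntable: squeeze its red sprung tab in against the clear lug opposite and, keeping it squeezed, ease the slab back from the catch until it lightly meets the stop, then lift it free, never shoving hard on the dock or tearing at the catch. Lower it gently onto the middle of the round tray with the green felt, let go only once it rests flat there, and leave everything else on the desk where it is.

Things in the scene. Friction and masses are not known exactly. Their poses are not given: they have to be found in the camera images.
- slab_grip (a point): Gold coin's slab: clear acrylic disc 56 mm across, 12 mm thick, 100 to 180 g, flat in the snap dock in the turntable's middle. This point is on its axis, 28 mm above its underside; z up. Two upright plates rise from its rim to 44 mm above its underside: red sprung tab at +y, clear rigid lug at -y; each 18 mm wide along x, 5 thick, clear of the dock from 14 mm above the underside up.
- slab_lug (a point): Middle of the outer face of the gold slab's clear rigid lug, 26.5 mm from the slab's axis on its -y side, 28 mm above its underside. The free tab's outer face is as far out on +y, so the pinch (along y) is 53 mm wide before the tab yields and 48 mm with it fully in.
- slab_tab (a joint): How far the gold slab's red tab is pressed in toward the lug, m: 0 free, 0.005 fully in, against its stop. Its spring resists with 2 N at first, 8.5 N fully in. A nose at its foot (14 mm wide, 2 to 6.5 mm above the underside) reaches 43.5 mm out from the slab's axis when free, under the dock's lip, so the slab cannot be lifted.
- turntable: Aluminium turntable, parked (it does not turn): disc 260 mm across, top 24 mm above the desk. Origin at the centre of its underside; x, y point as the gold slab's x, y do at the start (y from the dock's stop wall to its catch lip).
- dock (a point): Dock centre, under the slab, 30 mm above the desk; axes as the turntable's. The slab lies on a cushion that springs 2.5 mm down (3 to 8 N). Beside it (x) rails 9 mm high (from here); at +y a steel lip, top 13.5 mm up, hooked over the tab's nose; at -y a steel stop wall 9 mm high. Lip and stop are one adjustable frame, clamped up to 5 mm either way along y, a shift the poses do not show.
- stop_side (a point): Middle place of the top of the dock's stop wall, 38 mm from the dock's centre on -y (true place up to 5 mm off along y). The slab meets it after sliding back (-y) 1.7 to 11.7 mm. At the start the nose stays hooked under the lip even with the tab fully in; only with the tab in and the slab slid back to the stop, or within 1.5 mm of it, does it clear the lip and lift out.
- tray: Round dark wooden inspection tray with a green felt floor, fixed on the desk: 132 mm across outside, 120 mm inside, rim 8 mm high, felt 4 mm above the desk. Origin at the centre of its underside, on the desk.
- slab_left: Bystander: silver coin's slab of the same shape, loose on the turntable about 92 mm from its centre. Origin at the centre of its underside.
- slab_right: Bystander: copper coin's slab of the same shape, loose on the turntable about 92 mm from its centre on the other side. Origin at the centre of its underside.
- dish: Bystander: cream ceramic dish, 100 mm across, 28 mm high. Origin at the centre of its underside.
- weight: Bystander: squat brass counterweight, 52 mm across, 45 mm high. Origin at the centre of its underside.
- loupe: Bystander: folding steel loupe lying flat, about 72 by 34 mm, 12 mm high. Origin under its lens.
- coin_box: Bystander: blue coin box 70 by 100 by 30 mm. Origin at the centre of its underside.

How it is judged:
On the way, in this order (a step that is already met when the one before it is completed fails the run):
1. the slab is lifted clear of the dock (15 mm up) with its tab held in (z of slab_grip in the frame of turntable above 0.073 m and value of joint slab_tab above 0.0025 m), for 0.1 s.
2. the slab rests on the tray's felt while still held (horizontal distance between slab_grip and tray below 0.015 m and contact force between slab and tray above 0.4 N and contact force between the fingers and slab above 1 N), for 0.1 s.
At the end, for the whole second after the job is handed in: The gold slab lies flat (within 0.06 rad) on the tray's felt, its centre within 15 mm of the tray's centre, at rest and let go (horizontal distance between slab_grip and tray below 0.015 m and angle between slab_grip's own z axis and vertical below 0.06 rad and z of slab_grip in the frame of tray between 0.029 and 0.035 m and linear speed of slab below 0.02 m/s); the robot touches nothing.
It fails at once if the slab is forced against the dock or its catch (over 10 N) (contact force between slab and turntable above 10 N).
It fails at once if the fingers press on the turntable or dock with over 20 N (contact force between the fingers and turntable above 20 N).
It fails at once if the slab is banged down on or pressed into the tray (over 20 N) (contact force between slab and tray above 20 N).
It fails at once if a bystander (silver or copper slab, dish, weight, loupe or coin box) is moved more than 15 mm (distance of any of slab_left, slab_right, dish, weight, loupe, coin_box from where it was at the start of the episode above 0.015 m).
It also fails if it takes over 48 s, if anything falls off the work surface, if the arm or the gripper's body presses on something with over 40 N, if the wrist force passes 120 N, or if a joint passes its speed limit or range.

## Working session

There is one attempt and no reset: what is moved stays moved. The work goes in short steps, Python scripts to look and compute and a shell command to move; the robot and the scene stay as the last step left them, time stands still between calls to the robot, and variables do not carry over. Pictures are saved under pics/ and viewed, and the job is handed in when it is done.

```bash
ls; mkdir -p pics
cat > h.py <<'E'
import numpy as np, cv2
from bench import ctrl
def world(c,rc,z=None):
    K=c['K'];T=c['cam_to_world'];r,cc=rc
    x=(cc-K[0,2])/K[0,0];y=(r-K[1,2])/K[1,1]
    d=T[:3,:3]@np.array([x,-y,-1.]);o=T[:3,3]
    if z is None:
        zz=c['range_z'][int(round(r)),int(round(cc))]
        return o+d*zz
    return o+d*(z-o[2])/d[2]
E
python3 - <<'E'
from h import *
s=ctrl.observe()
print(s)
for n in ['scene','side','wrist']:
    c=ctrl.camera(n); cv2.imwrite(f'pics/{n}0.png',c['color']); print(n,c['K'].tolist(),c['cam_to_world'].round(4).tolist())
    for t in ['slab_grip','slab_lug','tray','turntable','dock','stop_side','slab_left','slab_right','dish','weight','loupe','coin_box']:
        r=ctrl.pinpoint(n,t)
        print(n,t,[(np.round(q['at'],1).tolist(),round(q['p'],2)) for q in r[:3]])
E
```

```text
pics
{'t': 0.0, 'qpos': array([-1.46358468e+00,  3.13996694e-01,  4.49478925e-02,  1.30357605e+00,
       -2.35014571e-06,  1.43120578e+00]), 'joint_velocities': array([-0.00085669, -0.00059988,  0.0005748 , -0.00189262,  0.00039024,
       -0.00184584]), 'effort': array([-4.39328887e-04, -4.80626893e+01,  2.98533082e+01,  1.93422264e-02,
       -1.44838768e-04, -2.17053775e-05]), 'position': array([ 0.14041665, -0.55707989,  0.24139824]), 'ee_rot': array([-3.13978159e+00, -2.52088602e-04,  2.46801965e-01]), 'ft_force': array([-0.11501006,  0.53849684, -0.36146846]), 'wrist_torque': array([-0.03618643, -0.00169666, -0.04548613]), 'width': 0.08564150643186184}
scene [[348.4205676788564, 0.0, 255.5821335369927], [0.0, 348.4205676788564, 190.87632735185724], [0.0, 0.0, 1.0]] [[0.8445, -0.3564, 0.3996, 0.9263], [0.5352, 0.5377, -0.6515, -0.5939], [0.0173, 0.7641, 0.6449, 0.6711], [0.0, 0.0, 0.0, 1.0]]
scene slab_grip [([163.0, 272.9], 0.71), ([157.6, 254.1], 0.32)]
scene slab_lug [([161.7, 267.3], 0.75)]
scene tray [([289.4, 160.9], 0.56)]
scene turntable [([174.9, 270.2], 0.79)]
scene d
[... 846 characters left out ...]
6.7, 188.6], 0.73)]
side slab_right [([156.2, 254.1], 0.57), ([145.4, 217.7], 0.2)]
side dish [([274.5, 220.0], 0.91)]
side weight [([199.6, 334.0], 0.89)]
side loupe [([272.9, 330.1], 0.62), ([198.4, 334.2], 0.52)]
side coin_box [([124.2, 163.1], 0.56)]
wrist [[297.3186396354542, 0.0, 255.77489169735188], [0.0, 297.3186396354542, 188.3204522714777], [0.0, 0.0, 1.0]] [[0.2441, 0.9211, 0.3032, 0.2184], [-0.9697, 0.2319, 0.0763, -0.5368], [-0.0, -0.3127, 0.9499, 0.3743], [0.0, 0.0, 0.0, 1.0]]
wrist slab_grip []
wrist slab_lug []
wrist tray []
wrist turntable []
wrist dock []
wrist stop_side []
wrist slab_left []
wrist slab_right []
wrist dish []
wrist weight []
wrist loupe []
wrist coin_box []
```

Run:
```python
import cv2,numpy as np
a=cv2.imread('pics/scene0.png');b=cv2.imread('pics/side0.png')
cv2.imwrite('pics/a.png',cv2.resize(a[100:230,170:370],None,fx=4,fy=4,interpolation=2))
cv2.imwrite('pics/b.png',cv2.resize(b[90:220,130:330],None,fx=4,fy=4,interpolation=2))
```

```text
(no output)
```

View pics/scene0.png

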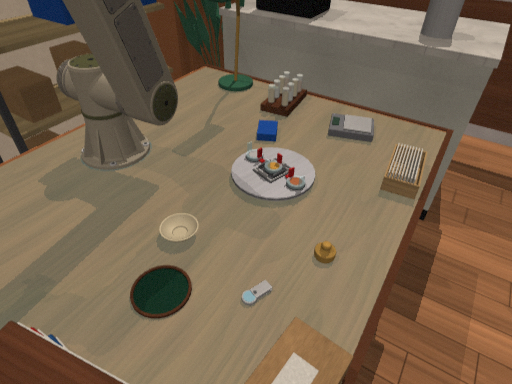

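View pics/side0.png

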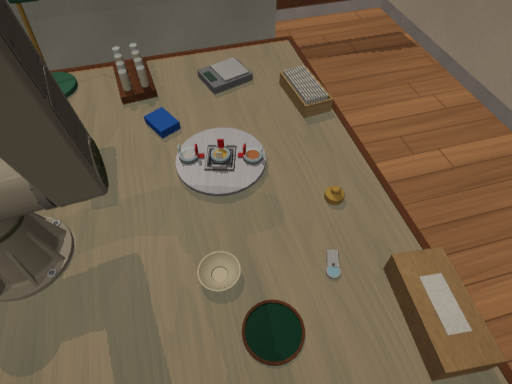

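View pics/wrist0.png

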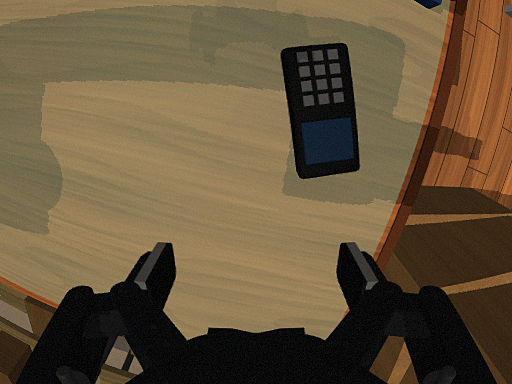

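Run:
```python
from h import *
S={'scene':dict(slab_grip=(163,272.9),slab_lug=(161.7,267.3),tray=(289.4,160.9),turntable=(174.9,270.2),dock=(171.4,273.7),slab_left=(157.8,252.8),slab_right=(182.3,291.2)),
'side':dict(slab_grip=(147.1,219),slab_lug=(157.9,215.5),tray=(332.1,274.5),turntable=(163.5,217.3),dock=(155,221.4),stop_side=(164.1,217.3),slab_left=(156.7,188.6),slab_right=(156.2,254.1))}
Z=dict(slab_grip=.058,slab_lug=.058,tray=0,turntable=0,dock=.03,stop_side=.039,slab_left=.024,slab_right=.024)
for n in S:
    c=ctrl.camera(n)
    for t,p in S[n].items(): print(n,t,world(c,p,Z[t]).round(4))
```

```text
scene slab_grip [0.5201 0.1645 0.058 ]
scene slab_lug [0.5026 0.1609 0.058 ]
scene tray [ 0.5167 -0.3195  0.    ]
scene turntable [0.507  0.1757 0.    ]
scene dock [0.5258 0.1624 0.03  ]
scene slab_left [0.4287 0.1953 0.024 ]
scene slab_right [0.5925 0.1518 0.024 ]
side slab_grip [0.5173 0.1782 0.058 ]
side slab_lug [0.4994 0.14   0.058 ]
side tray [ 0.5246 -0.3273  0.    ]
side turntable [0.5064 0.1712 0.    ]
side dock [0.5211 0.173  0.03  ]
side stop_side [0.5016 0.1335 0.039 ]
side slab_left [0.4293 0.1973 0.024 ]
side slab_right [0.6119 0.149  0.024 ]
```

View pics/a.png

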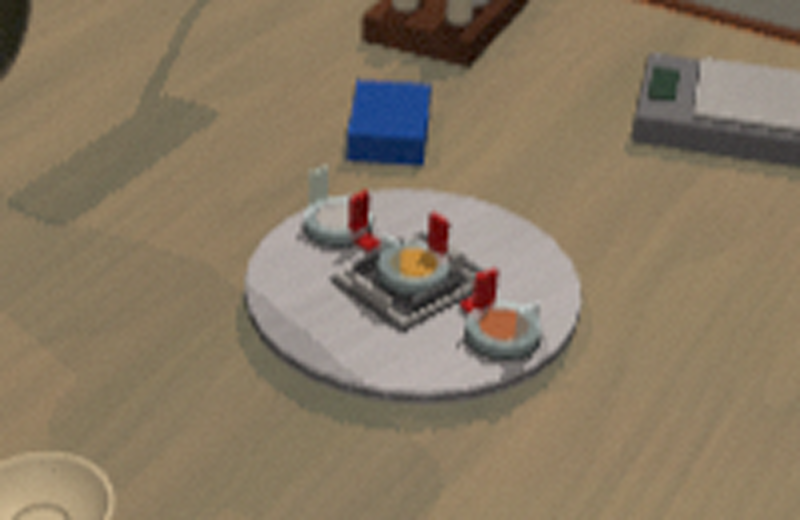

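View pics/b.png

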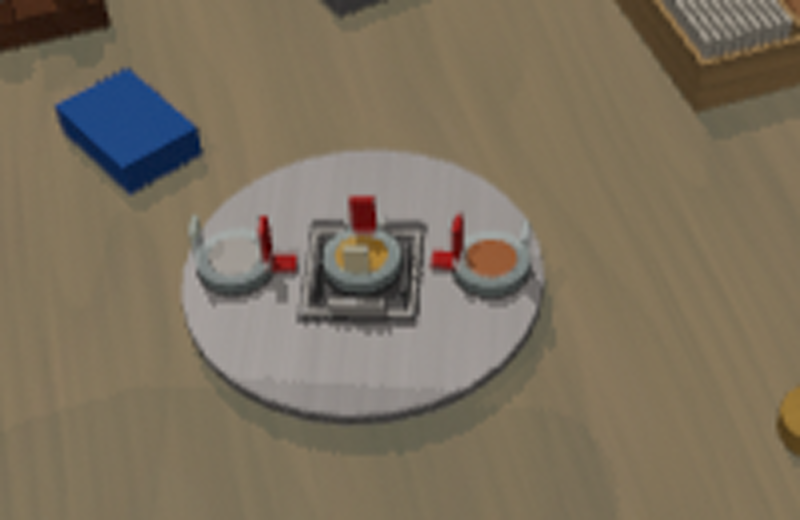

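```bash
python3 - <<'E'
from h import *
for n in ['scene','side']:
    c=ctrl.camera(n)
    for t,z in [('tray',.006),('turntable',.02)]:
        r=ctrl.outline_of(n,t)
        if not r: continue
        m=r[0]['mask'].astype(np.uint8); cs,_=cv2.findContours(m,0,1)
        k=max(cs,key=cv2.contourArea)[:,0,:]
        P=np.array([world(c,(v,u),.008 if t=='tray' else .024) for u,v in k])[:,:2].astype(np.float32)
        print(n,t,r[0]['p'],cv2.minEnclosingCircle(P), cv2.fitEllipse(P))
E
cat > seq.py <<'E'
E
```

```text
scene tray 0.58 ((0.5230828523635864, -0.32134512066841125), 0.06956073641777039) ((0.521170973777771, -0.3227730989456177), (0.12998448312282562, 0.13602706789970398), 51.710487365722656)
scene turntable 0.98 ((0.51847904920578, 0.1729491800069809), 0.14005021750926971) ((0.5250099897384644, 0.16506823897361755), (0.251102477312088, 0.2683661878108978), 167.00003051757812)
side tray 0.65 ((0.5200385451316833, -0.32693803310394287), 0.0667727068066597) ((0.520437479019165, -0.326453298330307), (0.12773065268993378, 0.1297508329153061), 3.1344845294952393)
side turntable 0.58 ((0.5155144333839417, 0.16458620131015778), 0.13351739943027496) ((0.5161770582199097, 0.16137270629405975), (0.23007749021053314, 0.264074444770813), 163.9917755126953)
```

```bash
python3 -m pendant '[{"dx":0.545,"dy":-0.607,"rz":-2.64},{"dx":0.545,"dy":-0.607,"rz":-2.64},{"dx":0.545,"dy":-0.607,"rz":-2.64},{"dx":0.545,"dy":-0.607,"rz":-2.64},{"dx":0.545,"dy":-0.607,"rz":-2.64},{"dx":0.545,"dy":-0.607,"rz":-2.64},{"dx":0.545,"dy":-0.607,"rz":-2.64},{"dx":0.545,"dy":-0.607,"rz":-2.64},{"dx":0.545,"dy":-0.607,"rz":-2.64},{"dx":0.545,"dy":-0.607,"rz":-2.64}]' -1
cat > st.py <<'E'
from h import *
import sys
s=ctrl.observe();y=s['ee_rot'][2]
print(s['t'],s['position'].round(4),s['ee_rot'].round(4),s['width'].round(4),s['ft_force'].round(2))
if len(sys.argv)>3:
    tx,ty,tyaw=map(float,sys.argv[1:4]); d=np.array([tx,ty])-s['position'][:2]
    print('dx',d@[np.cos(y),np.sin(y)],'dy',d@[np.sin(y),-np.cos(y)],'rz',-((tyaw-y+np.pi)%(2*np.pi)-np.pi))
E
python3 st.py 0.52 0.165 2.89
```

```text
invalid input
Traceback (most recent call last):
  File "st.py", line 4, in <module>
    print(s['t'],s['position'].round(4),s['ee_rot'].round(4),s['width'].round(4),s['ft_force'].round(2))
                                                             ^^^^^^^^^^^^^^^^
AttributeError: 'float' object has no attribute 'round'
```

```bash
sed -i "s/s\['width'\].round(4)/round(float(s['width']),4)/" st.py; python3 -m pendant --help; python3 -m pendant '[{"dx":0.03,"dy":-0.035,"rz":-0.145},{"dx":0.06,"dy":-0.07,"rz":-0.29},{"dx":0.09,"dy":-0.105,"rz":-0.435},{"dx":0.12,"dy":-0.14,"rz":-0.58},{"dx":0.15,"dy":-0.175,"rz":-0.725},{"dx":0.18,"dy":-0.21,"rz":-0.87},{"dx":0.21,"dy":-0.245,"rz":-1.015},{"dx":0.24,"dy":-0.28,"rz":-1.16},{"dx":0.27,"dy":-0.315,"rz":-1.305},{"dx":0.3,"dy":-0.35,"rz":-1.45}]' -1; python3 st.py 0.52 0.165 2.89
```

```text
2.35 [ 0.1404 -0.5576  0.2423] [3.1415 0.     0.2468] 0.0853 [-0.38 -0.03  0.22]
dx 0.5445710441513001 dy -0.6080442870458723 rz -2.643238246162845invalid input: not JSON, or not a number
invalid input
```

```bash
python3 -m pendant '[{"dx":0.03,"dy":-0.035,"dz":0,"rx":0,"ry":0,"rz":-0.145}]'; python3 st.py 0.52 0.165 2.89
```

```text
t: 2.45
position: [0.1596, -0.5199, 0.2412]
ee_rot: [3.14, 0.001, 0.391]
ft_force: [1.1, -0.3, -0.0]
width: 0.0854
2.45 [ 0.1596 -0.5199  0.2412] [3.1398e+00 1.2000e-03 3.9060e-01] 0.0854 [ 1.08 -0.27 -0.01]
dx 0.593982221348799 dy -0.4960955020022108 rz -2.4994380958978386
```

```bash
python3 -m pendant '[{"dx":0.594,"dy":-0.496,"rz":-2.5},{"dx":0.594,"dy":-0.496,"rz":-2.5},{"dx":0.594,"dy":-0.496,"rz":-2.5},{"dx":0.594,"dy":-0.496,"rz":-2.5},{"dx":0.594,"dy":-0.496,"rz":-2.5},{"dx":0.594,"dy":-0.496,"rz":-2.5},{"dx":0.594,"dy":-0.496,"rz":-2.5},{"dx":0.594,"dy":-0.496,"rz":-2.5},{"dx":0.594,"dy":-0.496,"rz":-2.5},{"dx":0.594,"dy":-0.496,"rz":-2.5}]'; python3 st.py 0.52 0.165 2.89
```

```text
2.45 [ 0.1596 -0.5199  0.2412] [3.1398e+00 1.2000e-03 3.9060e-01] 0.0854 [ 1.08 -0.27 -0.01]
dx 0.593982221348799 dy -0.4960955020022108 rz -2.4994380958978386invalid input
```

```bash
python3 -m pendant '[{"dx":0.034,"dy":-0.029,"rz":-0.14},{"dx":0.068,"dy":-0.058,"rz":-0.28},{"dx":0.102,"dy":-0.087,"rz":-0.42},{"dx":0.136,"dy":-0.116,"rz":-0.56},{"dx":0.17,"dy":-0.145,"rz":-0.7}]'; python3 st.py 0.52 0.165 2.89
```

```text
2.45 [ 0.1596 -0.5199  0.2412] [3.1398e+00 1.2000e-03 3.9060e-01] 0.0854 [ 1.08 -0.27 -0.01]
dx 0.593982221348799 dy -0.4960955020022108 rz -2.4994380958978386invalid input
```

All six keys may be required; trying that.

```bash
python3 -m pendant '[{"dx":0.034,"dy":-0.029,"dz":0,"rx":0,"ry":0,"rz":-0.14},{"dx":0.068,"dy":-0.058,"dz":0,"rx":0,"ry":0,"rz":-0.28},{"dx":0.102,"dy":-0.087,"dz":0,"rx":0,"ry":0,"rz":-0.42},{"dx":0.136,"dy":-0.116,"dz":0,"rx":0,"ry":0,"rz":-0.56},{"dx":0.17,"dy":-0.145,"dz":0,"rx":0,"ry":0,"rz":-0.7},{"dx":0.204,"dy":-0.174,"dz":0,"rx":0,"ry":0,"rz":-0.84},{"dx":0.238,"dy":-0.203,"dz":0,"rx":0,"ry":0,"rz":-0.98},{"dx":0.272,"dy":-0.232,"dz":0,"rx":0,"ry":0,"rz":-1.12},{"dx":0.306,"dy":-0.261,"dz":0,"rx":0,"ry":0,"rz":-1.26},{"dx":0.34,"dy":-0.29,"dz":0,"rx":0,"ry":0,"rz":-1.4}]' -1; python3 st.py 0.52 0.165 2.89
```

```text
t: 3.45
position: [0.3651, -0.1168, 0.2427]
ee_rot: [3.141, 0.001, 1.797]
ft_force: [0.8, -0.6, -1.2]
width: 0.0858
3.45 [ 0.3651 -0.1168  0.2427] [3.1406e+00 1.0000e-03 1.7973e+00] 0.0858 [ 0.8  -0.6  -1.21]
dx 0.23986281721142597 dy 0.21426311961048777 rz -1.092733456042028
```

Works (all keys needed).

```bash
python3 -m pendant '[{"dx":0.03,"dy":0.027,"dz":0,"rx":0,"ry":0,"rz":-0.137},{"dx":0.06,"dy":0.054,"dz":0,"rx":0,"ry":0,"rz":-0.274},{"dx":0.09,"dy":0.081,"dz":0,"rx":0,"ry":0,"rz":-0.411},{"dx":0.12,"dy":0.107,"dz":0,"rx":0,"ry":0,"rz":-0.547},{"dx":0.15,"dy":0.134,"dz":0,"rx":0,"ry":0,"rz":-0.684},{"dx":0.18,"dy":0.161,"dz":0,"rx":0,"ry":0,"rz":-0.82},{"dx":0.21,"dy":0.188,"dz":0,"rx":0,"ry":0,"rz":-0.957},{"dx":0.24,"dy":0.214,"dz":0,"rx":0,"ry":0,"rz":-1.093},{"dx":0.24,"dy":0.214,"dz":0,"rx":0,"ry":0,"rz":-1.093}]' -1
cat > look.py <<'E'
from h import *
import sys
from scipy.optimize import least_squares
def wworld(c,rc,z):
    K=c['K'];T=c['cam_to_world'];v=np.array([(rc[1]-K[0,2]),(rc[0]-K[1,2])])
    r=np.hypot(*v);th=r/K[0,0]
    d=np.array([np.sin(th)*v[0]/r,-np.sin(th)*v[1]/r,-np.cos(th)])
    d=T[:3,:3]@d;o=T[:3,3]
    return o+d*(z-o[2])/d[2]
if __name__=='__main__':
    c=ctrl.camera('wrist'); cv2.imwrite(f'pics/{sys.argv[1]}.png',c['color']); np.savez(f'pics/{sys.argv[1]}.npz',**c)
    for a in sys.argv[2:]:
        t,z=a.split(':'); r=ctrl.pinpoint('wrist',t)
        for q in r[:2]: print(t,np.round(q['at'],1),round(q['p'],2),wworld(c,q['at'],float(z)).round(4))
E
python3 st.py 0.52 0.165 2.89; python3 look.py w1 slab_grip:.058 slab_lug:.058 dock:.03 turntable:0 stop_side:.039 slab_left:.024 slab_right:.024
```

```text
t: 4.35
position: [0.5224, 0.1661, 0.2416]
ee_rot: [3.14, 0.001, 2.891]
ft_force: [-0.0, 0.2, -1.6]
width: 0.0854
4.35 [0.5224 0.1661 0.2416] [3.1403e+00 6.0000e-04 2.8915e+00] 0.0854 [-0.02  0.21 -1.58]
dx 0.0020618279706642543 dy -0.001709669823186632 rz 0.0014703037079013548
slab_grip [160.4 259.9] 0.76 [0.5158 0.174  0.058 ]
slab_lug [157.3 234.2] 0.95 [0.5055 0.1478 0.058 ]
stop_side [156.9 223.8] 0.71 [0.5056 0.1339 0.039 ]
slab_left [ 79.2 265. ] 0.67 [0.4311 0.2021 0.024 ]
slab_right [227.  255.4] 0.82 [0.6079 0.1454 0.024 ]
```

View pics/w1.png

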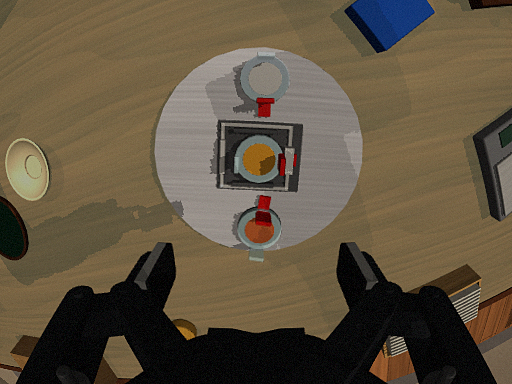

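Run:
```python
import cv2
a=cv2.imread('pics/w1.png')
cv2.imwrite('pics/w1z.png',cv2.resize(a[105:205,195:328],None,fx=6,fy=6,interpolation=2))
```

```text
(no output)
```

View pics/w1z.png

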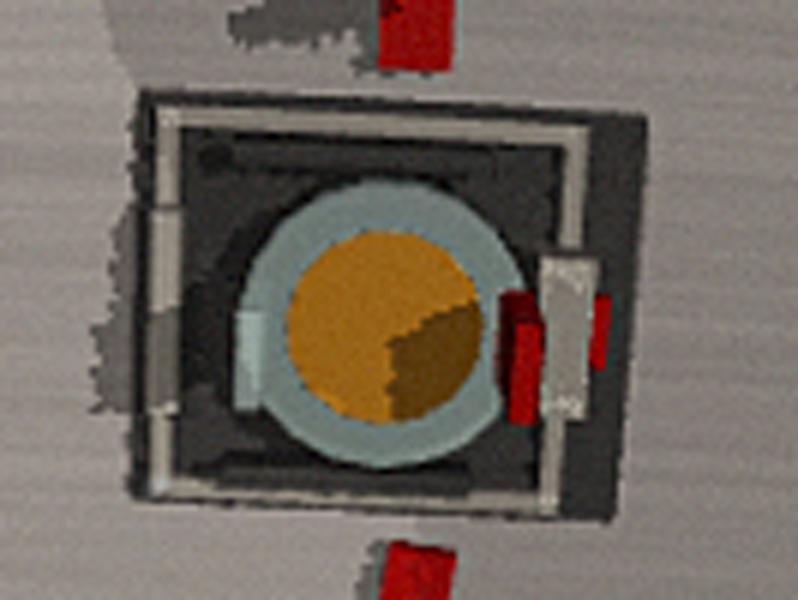

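Run:
```python
from look import *
c=dict(np.load('pics/w1.npz'))
def P(x,y,z): return wworld(c,(105+(y+.5)/6-.5,195+(x+.5)/6-.5),z)
def depthz(x,y):
    r=105+(y+.5)/6-.5;cc=195+(x+.5)/6-.5
    zz=c['range_z'][int(round(r)),int(round(cc))]
    K=c['K'];T=c['cam_to_world'];v=np.array([cc-K[0,2],r-K[1,2]]);rr=np.hypot(*v);th=rr/K[0,0]
    d=np.array([np.tan(th)*v[0]/rr,-np.tan(th)*v[1]/rr,-1])
    return T[:3,3]+T[:3,:3]@d*zz
ctr=P(382,323,.042);print('slab',ctr, [np.linalg.norm(P(*q,.042)[:2]-ctr[:2]).round(4) for q in [(382,180),(382,467),(282,425),(270,235)]])
print('coin',P(385,327,.042))
A=P(168,115,.039);B=P(580,133,.039);C=P(548,502,.039);D=P(160,487,.039)
for a,b in [(A,B),(D,C),(A,D),(B,C)]:
    d=(b-a)[:2];print('len',np.linalg.norm(d).round(4),'ang',np.degrees(np.arctan2(d[1],d[0])))
print('frame ctr',(A+B+C+D)/4)
L=P(570,337,.0435);print('lip',L,'nose tip',P(608,330,.0365))
print('lug top out edge L',P(235,310,.074),P(233,408,.074))
print('tab top', P(510,425,.074),P(543,323,.074),P(510,323,.074),P(540,425,.074))
print('depth', depthz(382,323),depthz(340,440),depthz(248,360),depthz(527,370),depthz(570,337),depthz(164,250),depthz(620,560))
```

```text
slab [0.51671597 0.17207775 0.042     ] [np.float64(0.0275), np.float64(0.0287), np.float64(0.0279), np.float64(0.0271)]
coin [0.51761411 0.17243882 0.042     ]
len 0.0775 ang 73.1429251492831
len 0.0769 ang 73.29328094243742
len 0.0735 ang -17.14562214857112
len 0.0733 ang -17.64040289204188
frame ctr [0.51453422 0.16909688 0.039     ]
lip [0.52778101 0.206209   0.0435    ] nose tip [0.52998373 0.2141692  0.0365    ]
lug top out edge L [0.50117273 0.14965787 0.074     ] [0.51792727 0.14466043 0.074     ]
tab top [0.53291419 0.1907487  0.074     ] [0.51649725 0.2004369  0.074     ] [0.51511354 0.19489318 0.074     ] [0.53421048 0.19586423 0.074     ]
depth [0.51651793 0.17211875 0.04290463] [0.53675122 0.15863754 0.0435536 ] [0.51029262 0.14947673 0.07393612] [0.52387888 0.19585401 0.07435207] [0.52783471 0.20622127 0.04328811] [0.49304847 0.13524032 0.03900593] [0.58166732 0.20724803 0.02528573]
```

```bash
python3 st.py 0.5161 0.1694 2.845
```

```text
4.75 [0.5204 0.1615 0.2426] [-3.1416e+00  4.0000e-04  2.8828e+00] 0.0851 [-1.49 -0.3  -0.23]
dx 0.006198459054318549 dy 0.006481441443387341 rz 0.03781792312700594
```

```bash
python3 -m pendant '[{"dx":0.003,"dy":0.003,"dz":0.03,"rx":0,"ry":0,"rz":0.038},{"dx":0.006,"dy":0.006,"dz":0.06,"rx":0,"ry":0,"rz":0.038},{"dx":0.006,"dy":0.006,"dz":0.09,"rx":0,"ry":0,"rz":0.038},{"dx":0.006,"dy":0.006,"dz":0.1,"rx":0,"ry":0,"rz":0.038},{"dx":0.006,"dy":0.006,"dz":0.1,"rx":0,"ry":0,"rz":0.038},{"dx":0.006,"dy":0.006,"dz":0.1,"rx":0,"ry":0,"rz":0.038}]' -0.4; python3 st.py 0.5161 0.1694 2.845; python3 look.py w2 slab_grip:.058 slab_lug:.058;python3 st.py 0.5161 0.1694 2.845
python3 - <<'E'
import cv2
a=cv2.imread('pics/w2.png')
cv2.imwrite('pics/w2z.png',cv2.resize(a[90:290,156:356],None,fx=3,fy=3,interpolation=2))
E
```

```text
t: 5.35
position: [0.5172, 0.1696, 0.1435]
ee_rot: [3.141, 0.001, 2.846]
ft_force: [0.2, 0.3, -0.2]
width: 0.0599
5.35 [0.5172 0.1696 0.1435] [3.1410e+00 1.4000e-03 2.8461e+00] 0.0599 [ 0.17  0.32 -0.18]
dx 0.0009504142304236812 dy -0.0005505412113757769 rz 0.001108118030026528
slab_grip [199.  259.5] 0.84 [0.5182 0.1737 0.058 ]
slab_lug [196.7 224.1] 0.69 [0.5084 0.1478 0.058 ]
5.5 [0.5176 0.17   0.144 ] [3.1403e+00 2.7000e-03 2.8465e+00] 0.0597 [ 0.63 -0.51  0.03]
dx 0.0013045319849464088 dy -0.0009777737937514402 rz 0.0015371522145133376
```

View pics/w2z.png

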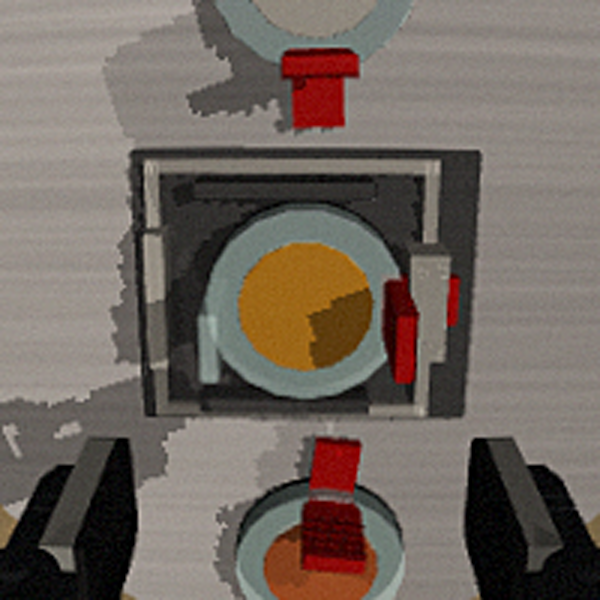

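```bash
cat > meas.py <<'E'
from look import *
def load(n): return dict(np.load(f'pics/{n}.npz'))
def dep(c,r,cc):
    zz=c['range_z'][int(round(r)),int(round(cc))]
    K=c['K'];T=c['cam_to_world'];v=np.array([cc-K[0,2],r-K[1,2]]);rr=np.hypot(*v);th=rr/K[0,0]
    d=np.array([np.tan(th)*v[0]/rr,-np.tan(th)*v[1]/rr,-1])
    return T[:3,3]+T[:3,:3]@d*zz
E
python3 - <<'E'
from meas import *
c=load('w2')
def P(x,y,z): return wworld(c,(90+(y+.5)/3-.5,156+(x+.5)/3-.5),z)
def D(x,y): return dep(c,90+(y+.5)/3-.5,156+(x+.5)/3-.5)
ys=np.array([.292,.956]);xs=np.array([.956,-.292])
ctr=P(305,302,.042);print(ctr)
for q in [(305,204),(305,400),(206,302),(235,370)]: print(np.linalg.norm(P(*q,.042)[:2]-ctr[:2]).round(4))
for a,b in [((152,166),(432,166)),((160,408),(420,408)),((152,166),(160,408)),((432,166),(420,408))]:
    d=(P(*b,.039)-P(*a,.039))[:2];print('len',np.linalg.norm(d).round(4),np.degrees(np.arctan2(d[1],d[0])).round(2))
def rel(p): d=p[:2]-ctr[:2];return (d@xs).round(4),(d@ys).round(4)
print('lug top outer',rel(P(199,350,.074)),'tab top outer',rel(P(416,350,.074)),'tab inner',rel(P(396,350,.074)))
print('stop inner',rel(P(163,310,.039)),'outer',rel(P(147,310,.039)),'lip in',rel(P(412,300,.0435)),'lip out',rel(P(446,300,.0435)))
print('depths',D(305,302),D(208,350),D(430,300))
for q in [(90,460),(70,540),(120,470),(500,460),(540,540),(485,470)]: print('finger',q,D(*q).round(4),rel(D(*q)))
print('tcp z',)
E
```

```text
[0.51615255 0.17264767 0.042     ]
0.0277
0.0298
0.0275
0.0285
len 0.0757 72.99
len 0.0768 73.09
len 0.072 -18.01
len 0.0718 -17.15
lug top outer (np.float64(0.0015), np.float64(-0.0261)) tab top outer (np.float64(0.0015), np.float64(0.0269)) tab inner (np.float64(0.0015), np.float64(0.022))
stop inner (np.float64(0.0034), np.float64(-0.0401)) outer (np.float64(0.0034), np.float64(-0.0447)) lip in (np.float64(-0.0011), np.float64(0.0295)) lip out (np.float64(-0.0011), np.float64(0.039))
depths [0.51560913 0.17280156 0.04366031] [0.51054912 0.14944501 0.07420482] [0.52519693 0.20600151 0.04349569]
finger (90, 460) [0.4967 0.1412 0.1498] (np.float64(-0.0094), np.float64(-0.0357))
finger (70, 540) [0.4973 0.1432 0.1733] (np.float64(-0.0094), np.float64(-0.0337))
finger (120, 470) [0.5009 0.1445 0.1476] (np.float64(-0.0064), np.float64(-0.0313))
finger (500, 460) [0.5157 0.2051 0.1505] (np.float64(-0.0099), np.float64(0.0309))
finger (540, 540) [0.5167 0.2062 0.1731] (np.float64(-0.0092), np.float64(0.0322))
finger (485, 470) [0.5169 0.2023 0.1504] (np.float64(-0.008), np.float64(0.0286))
tcp z
```

Run:
```python
from meas import *
c=load('w2')
for col in [188,193,198,313,316,320]:
    print(col,[dep(c,r,col)[2].round(4) for r in range(233,248)])
```

```text
188 [np.float64(0.0241), np.float64(0.0243), np.float64(0.0239), np.float64(0.1417), np.float64(0.1429), np.float64(0.1451), np.float64(0.1464), np.float64(0.1476), np.float64(0.1483), np.float64(0.1492), np.float64(0.1504), np.float64(0.1523), np.float64(0.1522), np.float64(0.154), np.float64(0.1545)]
193 [np.float64(0.0245), np.float64(0.0248), np.float64(0.0243), np.float64(0.1417), np.float64(0.1434), np.float64(0.1434), np.float64(0.1451), np.float64(0.1472), np.float64(0.148), np.float64(0.1496), np.float64(0.15), np.float64(0.1505), np.float64(0.1518), np.float64(0.153), np.float64(0.1536)]
198 [np.float64(0.0242), np.float64(0.0243), np.float64(0.025), np.float64(0.1416), np.float64(0.1414), np.float64(0.1422), np.float64(0.1424), np.float64(0.1428), np.float64(0.1425), np.float64(0.1419), np.float64(0.1428), np.float64(0.1436), np.float64(0.1435), np.float64(0.1429), np.float64(0.1436)]
313 [np.float64(0.0251), np.float64(0.0237), np.float64(0.0242), np.float64(0.0238), np.float64(0.1385), np.float64(0.1399), np.float64(0.1396), np.float64(0.1387), np.float64(0.1403), np.float64(0.1411), np.float64(0.1394), np.float64(0.1404), np.float64(0.1408), np.float64(0.1413), np.float64(0.1413)]
316 [np.float64(0.0246), np.float64(0.0245), np.float64(0.0246), np.float64(0.1429), np.float64(0.1431), np.float64(0.1441), np.float64(0.1454), np.float64(0.1468), np.float64(0.1462), np.float64(0.1468), np.float64(0.147), np.float64(0.1468), np.float64(0.1477), np.float64(0.146), np.float64(0.1476)]
320 [np.float64(0.0244), np.float64(0.0251), np.float64(0.0244), np.float64(0.1424), np.float64(0.1439), np.float64(0.1442), np.float64(0.1441), np.float64(0.147), np.float64(0.1474), np.float64(0.1487), np.float64(0.1497), np.float64(0.1514), np.float64(0.1518), np.float64(0.1525), np.float64(0.1541)]
```

```bash
python3 -m pendant '[{"dx":0.002,"dy":-0.001,"dz":0.01,"rx":0,"ry":0,"rz":0.004},{"dx":0.002,"dy":-0.001,"dz":0.025,"rx":0,"ry":0,"rz":0.004},{"dx":0.002,"dy":-0.001,"dz":0.04,"rx":0,"ry":0,"rz":0.004},{"dx":0.002,"dy":-0.001,"dz":0.055,"rx":0,"ry":0,"rz":0.004},{"dx":0.002,"dy":-0.001,"dz":0.07,"rx":0,"ry":0,"rz":0.004},{"dx":0.002,"dy":-0.001,"dz":0.08,"rx":0,"ry":0,"rz":0.004},{"dx":0.002,"dy":-0.001,"dz":0.088,"rx":0,"ry":0,"rz":0.004},{"dx":0.002,"dy":-0.001,"dz":0.091,"rx":0,"ry":0,"rz":0.004},{"dx":0.002,"dy":-0.001,"dz":0.091,"rx":0,"ry":0,"rz":0.004}]' -0.55; python3 look.py w3; python3 st.py 0.5155 0.1696 2.842
python3 - <<'E'
import cv2
a=cv2.imread('pics/w3.png')
cv2.imwrite('pics/w3z.png',cv2.resize(a[150:370,140:380],None,fx=2.5,fy=2.5,interpolation=2))
E
```

```text
t: 6.4
position: [0.5141, 0.1695, 0.0511]
ee_rot: [-3.141, -0.0, 2.843]
ft_force: [0.5, 0.4, -0.5]
width: 0.0661
6.45 [0.5144 0.1696 0.0515] [3.1415e+00 3.0000e-04 2.8428e+00] 0.0664 [ 0.39  0.52 -0.35]
dx -0.0010203448874841873 dy 0.00035071231811539024 rz 0.0008269910026692529
```

View pics/w3z.png

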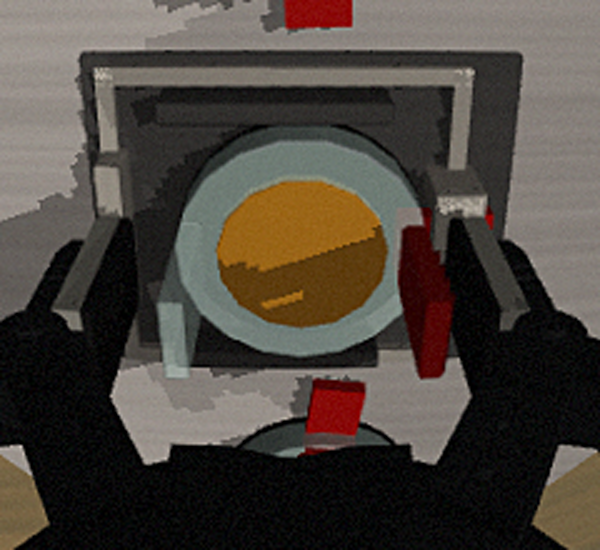

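```bash
python3 -m pendant '[{"dx":-0.001,"dy":0,"dz":-0.002,"rx":0,"ry":0,"rz":0},{"dx":-0.001,"dy":0,"dz":-0.002,"rx":0,"ry":0,"rz":0},{"dx":-0.001,"dy":0,"dz":-0.002,"rx":0,"ry":0,"rz":0}]' -0.32; python3 -m pendant '[{"dx":0,"dy":0,"dz":0,"rx":0,"ry":0,"rz":0},{"dx":0,"dy":0,"dz":0,"rx":0,"ry":0,"rz":0},{"dx":0,"dy":0,"dz":0,"rx":0,"ry":0,"rz":0}]' -0.18
```

```text
t: 6.75
position: [0.5157, 0.1693, 0.0539]
ee_rot: [3.141, 0.001, 2.843]
ft_force: [0.3, 0.3, 0.3]
width: 0.0563
t: 7.05
position: [0.5156, 0.1691, 0.0536]
ee_rot: [3.142, 0.001, 2.843]
ft_force: [0.7, -1.2, 2.6]
width: 0.0506
```

```bash
python3 -m pendant '[{"dx":0,"dy":0,"dz":-0.0005,"rx":0,"ry":0,"rz":0},{"dx":0,"dy":0,"dz":-0.001,"rx":0,"ry":0,"rz":0},{"dx":0,"dy":0,"dz":-0.001,"rx":0,"ry":0,"rz":0},{"dx":0,"dy":0,"dz":-0.001,"rx":0,"ry":0,"rz":0}]' -0.05;python3 look.py w4; python3 st.py
python3 - <<'E'
import cv2
a=cv2.imread('pics/w4.png')
cv2.imwrite('pics/w4z.png',cv2.resize(a[150:370,140:380],None,fx=2.5,fy=2.5,interpolation=2))
E
```

```text
t: 7.45
position: [0.5154, 0.169, 0.0544]
ee_rot: [-3.141, 0.001, 2.843]
ft_force: [0.3, -2.5, 3.3]
width: 0.0457
7.5 [0.5153 0.1691 0.0544] [-3.1413e+00  5.0000e-04  2.8426e+00] 0.0456 [ 0.05 -2.35  3.95]
```

View pics/w4z.png

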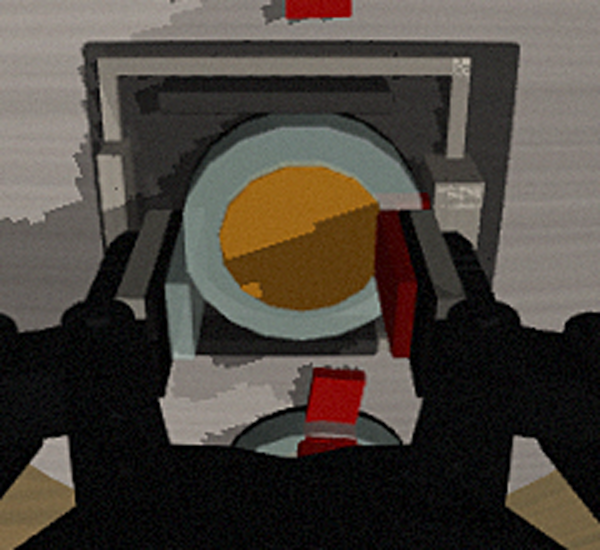

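```bash
python3 -m pendant '[{"dx":0,"dy":0,"dz":-0.0005,"rx":0,"ry":0,"rz":0},{"dx":0,"dy":-0.001,"dz":-0.0007,"rx":0,"ry":0,"rz":0},{"dx":0,"dy":-0.002,"dz":-0.0007,"rx":0,"ry":0,"rz":0},{"dx":0,"dy":-0.003,"dz":-0.0007,"rx":0,"ry":0,"rz":0},{"dx":0,"dy":-0.004,"dz":-0.0007,"rx":0,"ry":0,"rz":0},{"dx":0,"dy":-0.004,"dz":-0.0007,"rx":0,"ry":0,"rz":0}]';python3 st.py
```

```text
t: 8.1
position: [0.5139, 0.1656, 0.055]
ee_rot: [3.141, -0.0, 2.843]
ft_force: [0.7, 2.4, 3.2]
width: 0.0459
8.1 [0.5139 0.1656 0.055 ] [ 3.1411e+00 -2.0000e-04  2.8430e+00] 0.0459 [0.66 2.42 3.22]
```

```bash
python3 -m pendant '[{"dx":0,"dy":0,"dz":-0.0005,"rx":0,"ry":0,"rz":0},{"dx":0,"dy":-0.001,"dz":-0.0005,"rx":0,"ry":0,"rz":0},{"dx":0,"dy":-0.002,"dz":-0.0005,"rx":0,"ry":0,"rz":0},{"dx":0,"dy":-0.002,"dz":-0.0005,"rx":0,"ry":0,"rz":0}]';python3 look.py w5; python3 st.py
python3 - <<'E'
import cv2
a=cv2.imread('pics/w5.png')
cv2.imwrite('pics/w5z.png',cv2.resize(a[150:370,140:380],None,fx=2.5,fy=2.5,interpolation=2))
E
```

```text
t: 8.5
position: [0.5132, 0.1632, 0.0554]
ee_rot: [-3.141, -0.0, 2.843]
ft_force: [0.5, 1.3, 2.5]
width: 0.0457
8.55 [0.5132 0.1633 0.0554] [-3.1411e+00 -3.0000e-04  2.8426e+00] 0.0455 [0.04 1.94 2.23]
```

View pics/w5z.png

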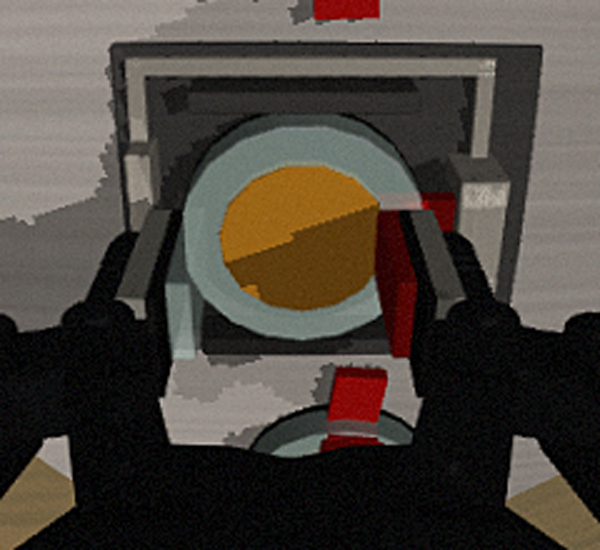

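```bash
python3 -m pendant '[{"dx":0,"dy":-0.0005,"dz":-0.0003,"rx":0,"ry":0,"rz":0},{"dx":0,"dy":-0.001,"dz":-0.0003,"rx":0,"ry":0,"rz":0},{"dx":0,"dy":-0.0015,"dz":-0.0003,"rx":0,"ry":0,"rz":0},{"dx":0,"dy":-0.0015,"dz":-0.0003,"rx":0,"ry":0,"rz":0}]';python3 -m pendant '[{"dx":0,"dy":-0.0003,"dz":0,"rx":0,"ry":0,"rz":0},{"dx":0,"dy":-0.0005,"dz":0,"rx":0,"ry":0,"rz":0},{"dx":0,"dy":-0.0005,"dz":0,"rx":0,"ry":0,"rz":0}]'
```

```text
t: 8.95
position: [0.5128, 0.1619, 0.0557]
ee_rot: [-3.141, -0.0, 2.843]
ft_force: [-0.1, 2.6, 1.1]
width: 0.0461
t: 9.25
position: [0.5127, 0.1615, 0.0557]
ee_rot: [-3.141, -0.0, 2.843]
ft_force: [0.5, 1.4, 1.8]
width: 0.046
```

```bash
python3 -m pendant '[{"dx":0,"dy":-0.0003,"dz":0,"rx":0,"ry":0,"rz":0},{"dx":0,"dy":-0.0005,"dz":0,"rx":0,"ry":0,"rz":0},{"dx":0,"dy":-0.0005,"dz":0,"rx":0,"ry":0,"rz":0}]';python3 -m pendant '[{"dx":0,"dy":-0.0003,"dz":0,"rx":0,"ry":0,"rz":0},{"dx":0,"dy":-0.0005,"dz":0,"rx":0,"ry":0,"rz":0},{"dx":0,"dy":-0.0005,"dz":0,"rx":0,"ry":0,"rz":0}]'; python3 look.py w6; python3 st.py
python3 - <<'E'
import cv2
a=cv2.imread('pics/w6.png')
cv2.imwrite('pics/w6z.png',cv2.resize(a[150:370,140:380],None,fx=2.5,fy=2.5,interpolation=2))
E
```

```text
t: 9.55
position: [0.5126, 0.1611, 0.0558]
ee_rot: [-3.141, 0.0, 2.843]
ft_force: [0.2, 1.5, 1.2]
width: 0.0459
t: 9.85
position: [0.5125, 0.1605, 0.0558]
ee_rot: [-3.141, 0.0, 2.843]
ft_force: [1.5, 0.9, 1.3]
width: 0.0456
9.9 [0.5125 0.1606 0.0557] [-3.1414e+00  1.0000e-04  2.8428e+00] 0.0461 [0.92 2.15 1.83]
```

View pics/w6z.png

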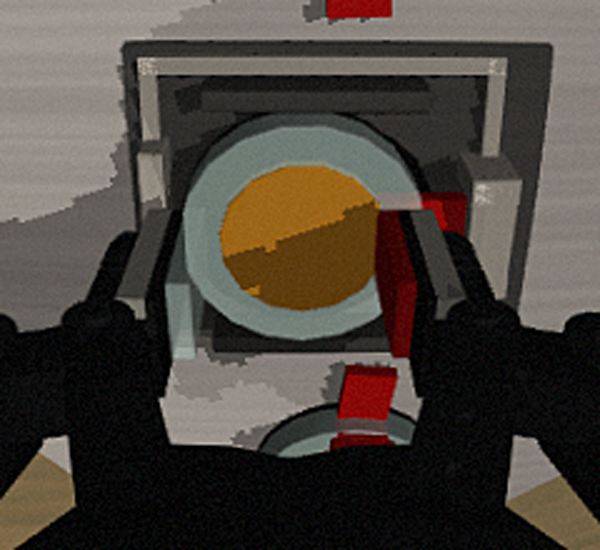

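```bash
for i in 1; do python3 -m pendant '[{"dx":0,"dy":-0.0003,"dz":0,"rx":0,"ry":0,"rz":0},{"dx":0,"dy":-0.0005,"dz":0,"rx":0,"ry":0,"rz":0},{"dx":0,"dy":-0.0005,"dz":0,"rx":0,"ry":0,"rz":0}]';done; python3 st.py; python3 -m pendant '[{"dx":0,"dy":-0.0003,"dz":0,"rx":0,"ry":0,"rz":0},{"dx":0,"dy":-0.0005,"dz":0,"rx":0,"ry":0,"rz":0},{"dx":0,"dy":-0.0005,"dz":0,"rx":0,"ry":0,"rz":0}]'; python3 look.py w7; python3 st.py
python3 - <<'E'
import cv2
a=cv2.imread('pics/w7.png')
cv2.imwrite('pics/w7z.png',cv2.resize(a[190:290,170:370],None,fx=4,fy=4,interpolation=2))
E
```

```text
t: 10.2
position: [0.5124, 0.1601, 0.0558]
ee_rot: [-3.142, 0.0, 2.843]
ft_force: [0.7, 1.9, 2.2]
width: 0.0454
10.2 [0.5124 0.1601 0.0558] [-3.1415e+00  1.0000e-04  2.8428e+00] 0.0454 [0.68 1.92 2.22]
t: 10.5
position: [0.5122, 0.1596, 0.0558]
ee_rot: [-3.141, 0.0, 2.843]
ft_force: [1.1, 1.7, 1.7]
width: 0.0462
10.55 [0.5122 0.1596 0.0558] [-3.1415  0.      2.8428] 0.0459 [1.3  1.19 1.03]
```

View pics/w7z.png

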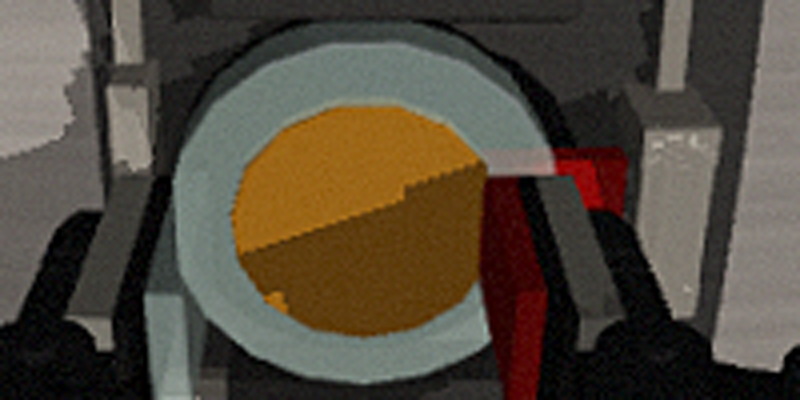

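```bash
python3 -m pendant '[{"dx":0,"dy":-0.0003,"dz":0,"rx":0,"ry":0,"rz":0},{"dx":0,"dy":-0.0005,"dz":0,"rx":0,"ry":0,"rz":0},{"dx":0,"dy":-0.0005,"dz":0,"rx":0,"ry":0,"rz":0}]'
```

```text
t: 10.85
position: [0.5121, 0.1591, 0.0558]
ee_rot: [-3.141, 0.0, 2.843]
ft_force: [0.1, 2.0, 1.1]
width: 0.0456
```

```bash
python3 -m pendant '[{"dx":0,"dy":-0.0003,"dz":0,"rx":0,"ry":0,"rz":0},{"dx":0,"dy":-0.0004,"dz":0,"rx":0,"ry":0,"rz":0},{"dx":0,"dy":-0.0004,"dz":0,"rx":0,"ry":0,"rz":0}]'
```

```text
t: 11.15
position: [0.5119, 0.1588, 0.0558]
ee_rot: [-3.141, 0.0, 2.843]
ft_force: [-0.2, 0.7, 1.9]
width: 0.0457
```

```bash
python3 -m pendant '[{"dx":0,"dy":-0.0003,"dz":0,"rx":0,"ry":0,"rz":0},{"dx":0,"dy":-0.0004,"dz":0,"rx":0,"ry":0,"rz":0},{"dx":0,"dy":-0.0004,"dz":0,"rx":0,"ry":0,"rz":0}]'; python3 look.py w8
python3 - <<'E'
import cv2
a=cv2.imread('pics/w8.png')
cv2.imwrite('pics/w8z.png',cv2.resize(a[190:290,170:370],None,fx=4,fy=4,interpolation=2))
E
```

```text
t: 11.45
position: [0.5118, 0.1584, 0.0558]
ee_rot: [-3.142, -0.0, 2.843]
ft_force: [1.0, 1.2, 1.8]
width: 0.0454
```

View pics/w8z.png

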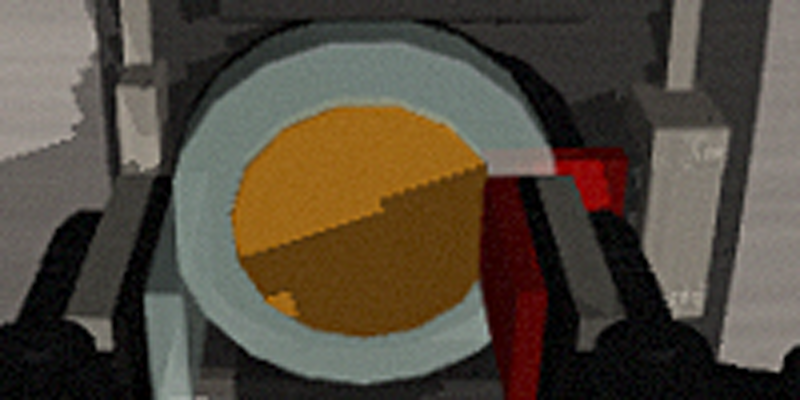

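```bash
python3 -m pendant '[{"dx":0,"dy":-0.0002,"dz":0,"rx":0,"ry":0,"rz":0},{"dx":0,"dy":-0.0003,"dz":0,"rx":0,"ry":0,"rz":0},{"dx":0,"dy":-0.0003,"dz":0,"rx":0,"ry":0,"rz":0}]'
```

```text
t: 11.8
position: [0.5117, 0.1581, 0.0558]
ee_rot: [-3.142, 0.0, 2.843]
ft_force: [-0.0, 1.9, 1.3]
width: 0.0458
```

```bash
python3 -m pendant '[{"dx":0,"dy":-0.0002,"dz":0,"rx":0,"ry":0,"rz":0},{"dx":0,"dy":-0.0003,"dz":0,"rx":0,"ry":0,"rz":0},{"dx":0,"dy":-0.0003,"dz":0,"rx":0,"ry":0,"rz":0}]'
```

```text
t: 12.1
position: [0.5117, 0.1578, 0.0558]
ee_rot: [-3.142, 0.0, 2.843]
ft_force: [0.9, 1.9, 2.2]
width: 0.0457
```

```bash
python3 -m pendant '[{"dx":0,"dy":-0.0002,"dz":0,"rx":0,"ry":0,"rz":0},{"dx":0,"dy":-0.0003,"dz":0,"rx":0,"ry":0,"rz":0},{"dx":0,"dy":-0.0003,"dz":0,"rx":0,"ry":0,"rz":0}]'
```

```text
t: 12.4
position: [0.5116, 0.1577, 0.0557]
ee_rot: [3.141, -0.0, 2.843]
ft_force: [0.1, 3.4, 1.0]
width: 0.0458
```

```bash
python3 -m pendant '[{"dx":0,"dy":0.0002,"dz":0,"rx":0,"ry":0,"rz":0},{"dx":0,"dy":0.0002,"dz":-0.0005,"rx":0,"ry":0,"rz":0},{"dx":0,"dy":0.0002,"dz":-0.001,"rx":0,"ry":0,"rz":0},{"dx":0,"dy":0.0002,"dz":-0.0015,"rx":0,"ry":0,"rz":0}]'
```

```text
t: 12.8
position: [0.5113, 0.1578, 0.0568]
ee_rot: [-3.141, -0.001, 2.843]
ft_force: [1.0, 3.4, -3.2]
width: 0.046
```

```bash
python3 -m pendant '[{"dx":0,"dy":0.0003,"dz":0,"rx":0,"ry":0,"rz":0},{"dx":0,"dy":0.0003,"dz":0,"rx":0,"ry":0,"rz":0},{"dx":0,"dy":0.0003,"dz":-0.0003,"rx":0,"ry":0,"rz":0}]';python3 look.py w9; python3 st.py
python3 - <<'E'
import cv2
a=cv2.imread('pics/w9.png')
cv2.imwrite('pics/w9z.png',cv2.resize(a[190:290,170:370],None,fx=4,fy=4,interpolation=2))
E
```

```text
t: 13.1
position: [0.5113, 0.1579, 0.0573]
ee_rot: [-3.141, -0.001, 2.843]
ft_force: [1.0, 2.1, -2.7]
width: 0.0458
13.15 [0.5114 0.1579 0.0574] [-3.1410e+00 -6.0000e-04  2.8427e+00] 0.0457 [ 0.17  3.12 -2.15]
```

View pics/w9z.png

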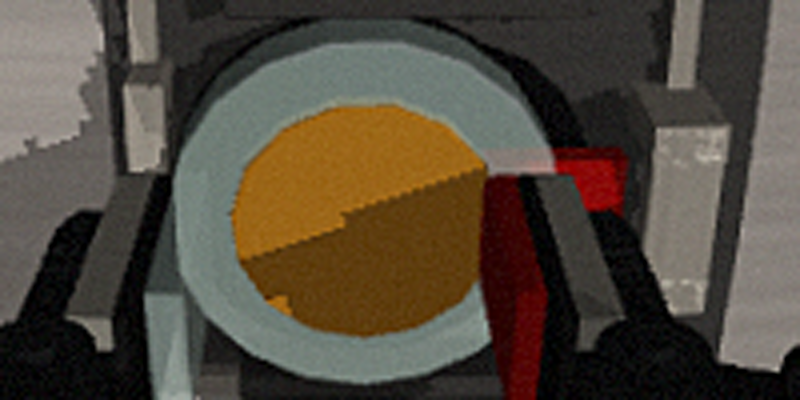

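```bash
python3 -m pendant '[{"dx":0,"dy":0.0002,"dz":-0.0003,"rx":0,"ry":0,"rz":0},{"dx":0,"dy":0.0002,"dz":-0.0007,"rx":0,"ry":0,"rz":0},{"dx":0,"dy":0.0002,"dz":-0.001,"rx":0,"ry":0,"rz":0}]'
```

```text
t: 13.45
position: [0.5116, 0.1579, 0.0586]
ee_rot: [-3.141, -0.0, 2.843]
ft_force: [0.0, -0.0, -1.0]
width: 0.0458
```

```bash
python3 -m pendant '[{"dx":0,"dy":0,"dz":-0.0004,"rx":0,"ry":0,"rz":0},{"dx":0,"dy":0,"dz":-0.001,"rx":0,"ry":0,"rz":0},{"dx":0,"dy":0,"dz":-0.001,"rx":0,"ry":0,"rz":0}]'
```

```text
t: 13.75
position: [0.5118, 0.158, 0.0597]
ee_rot: [-3.141, 0.0, 2.843]
ft_force: [-0.2, -1.1, -1.2]
width: 0.0458
```

```bash
python3 -m pendant '[{"dx":0,"dy":0,"dz":-0.001,"rx":0,"ry":0,"rz":0},{"dx":0,"dy":0,"dz":-0.002,"rx":0,"ry":0,"rz":0},{"dx":0,"dy":0,"dz":-0.003,"rx":0,"ry":0,"rz":0},{"dx":0,"dy":0,"dz":-0.004,"rx":0,"ry":0,"rz":0}]'
```

```text
t: 14.15
position: [0.5118, 0.1582, 0.0637]
ee_rot: [-3.141, 0.0, 2.843]
ft_force: [0.5, 0.3, -1.9]
width: 0.0458
```

```bash
python3 -m pendant '[{"dx":0,"dy":0,"dz":-0.002,"rx":0,"ry":0,"rz":0},{"dx":0,"dy":0,"dz":-0.004,"rx":0,"ry":0,"rz":0},{"dx":0,"dy":0,"dz":-0.007,"rx":0,"ry":0,"rz":0},{"dx":0,"dy":0,"dz":-0.012,"rx":0,"ry":0,"rz":0},{"dx":0,"dy":0,"dz":-0.02,"rx":0,"ry":0,"rz":0},{"dx":0,"dy":0,"dz":-0.03,"rx":0,"ry":0,"rz":0},{"dx":0,"dy":0,"dz":-0.045,"rx":0,"ry":0,"rz":0},{"dx":0,"dy":0,"dz":-0.06,"rx":0,"ry":0,"rz":0},{"dx":0,"dy":0,"dz":-0.07,"rx":0,"ry":0,"rz":0},{"dx":0,"dy":0,"dz":-0.07,"rx":0,"ry":0,"rz":0}]'; python3 st.py 0.521 -0.325 2.845
```

```text
t: 15.15
position: [0.5131, 0.1584, 0.1357]
ee_rot: [3.14, 0.003, 2.843]
ft_force: [0.4, -0.6, -1.8]
width: 0.0462
15.15 [0.5131 0.1584 0.1357] [3.1401 0.0034 2.8428] 0.0462 [ 0.37 -0.65 -1.85]
dx -0.14984779285013905 dy -0.4596934061443544 rz -0.0022106493789295634
```

```bash
python3 -m pendant '[{"dx":-0.004,"dy":-0.014,"dz":0,"rx":0,"ry":0,"rz":0},{"dx":-0.014,"dy":-0.042,"dz":0,"rx":0,"ry":0,"rz":0},{"dx":-0.027,"dy":-0.083,"dz":0,"rx":0,"ry":0,"rz":0},{"dx":-0.04,"dy":-0.124,"dz":0,"rx":0,"ry":0,"rz":0},{"dx":-0.053,"dy":-0.165,"dz":0,"rx":0,"ry":0,"rz":0},{"dx":-0.066,"dy":-0.206,"dz":0,"rx":0,"ry":0,"rz":0},{"dx":-0.079,"dy":-0.247,"dz":0,"rx":0,"ry":0,"rz":0},{"dx":-0.092,"dy":-0.288,"dz":0,"rx":0,"ry":0,"rz":0},{"dx":-0.105,"dy":-0.329,"dz":0,"rx":0,"ry":0,"rz":0},{"dx":-0.118,"dy":-0.37,"dz":0,"rx":0,"ry":0,"rz":0}]'; python3 st.py 0.520 -0.327 2.845
```

```text
t: 16.15
position: [0.5143, -0.2323, 0.1327]
ee_rot: [3.141, -0.002, 2.842]
ft_force: [0.8, -0.2, -1.0]
width: 0.0459
16.15 [ 0.5143 -0.2323  0.1327] [ 3.1415e+00 -1.6000e-03  2.8421e+00] 0.0459 [ 0.79 -0.22 -0.97]
dx -0.033421821748190715 dy -0.08879696642734365 rz -0.002947709986824698
```

```bash
python3 -m pendant '[{"dx":-0.01,"dy":-0.03,"dz":0,"rx":0,"ry":0,"rz":0},{"dx":-0.021,"dy":-0.057,"dz":0,"rx":0,"ry":0,"rz":0},{"dx":-0.028,"dy":-0.075,"dz":0,"rx":0,"ry":0,"rz":0},{"dx":-0.032,"dy":-0.085,"dz":0,"rx":0,"ry":0,"rz":0},{"dx":-0.033,"dy":-0.087,"dz":0,"rx":0,"ry":0,"rz":0},{"dx":-0.033,"dy":-0.087,"dz":0,"rx":0,"ry":0,"rz":0},{"dx":-0.033,"dy":-0.087,"dz":0,"rx":0,"ry":0,"rz":0}]'; python3 st.py 0.520 -0.327 2.845; python3 look.py w10 tray:0 slab_grip:.136 slab_lug:.136
python3 - <<'E'
from meas import *
c=load('w10')
r=ctrl.outline_of('wrist','tray'); print(len(r))
m=r[0]['mask']; cv2.imwrite('pics/m10.png',m.astype(np.uint8)*255)
cs,_=cv2.findContours(m.astype(np.uint8),0,1); k=max(cs,key=cv2.contourArea)[:,0,:]
np.save('pics/k10.npy',k)
P=np.array([wworld(c,(v,u),.008) for u,v in k])[:,:2].astype(np.float32)
print(cv2.minEnclosingCircle(P))
E
```

```text
t: 16.85
position: [0.5213, -0.3218, 0.1334]
ee_rot: [3.141, -0.001, 2.844]
ft_force: [-0.6, -0.1, -1.6]
width: 0.0458
16.85 [ 0.5213 -0.3218  0.1334] [ 3.1411e+00 -9.0000e-04  2.8438e+00] 0.0458 [-0.61 -0.09 -1.62]
dx -0.0002922937660930263 dy -0.005344302236556727 rz -0.0012228336316879584
tray [183.1 254.6] 0.86 [ 0.5228 -0.3221  0.    ]
tray [261.3 261.1] 0.75 [ 0.6066 -0.3408  0.    ]
slab_grip [261.4 262.9] 0.76 [ 0.5237 -0.3175  0.136 ]
slab_lug [259.2 208.1] 0.66 [ 0.5145 -0.3441  0.136 ]
1
((0.5212464928627014, -0.3228292465209961), 0.06685949862003326)
```

View pics/w10.png

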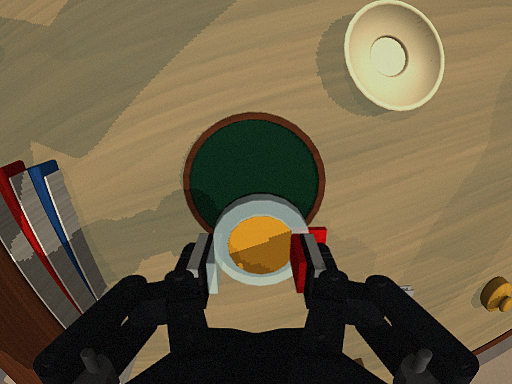

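```bash
python3 -m pendant '[{"dx":0,"dy":-0.002,"dz":0.01,"rx":0,"ry":0,"rz":0},{"dx":0,"dy":-0.004,"dz":0.025,"rx":0,"ry":0,"rz":0},{"dx":0,"dy":-0.004,"dz":0.042,"rx":0,"ry":0,"rz":0},{"dx":0,"dy":-0.004,"dz":0.057,"rx":0,"ry":0,"rz":0},{"dx":0,"dy":-0.004,"dz":0.07,"rx":0,"ry":0,"rz":0},{"dx":0,"dy":-0.004,"dz":0.08,"rx":0,"ry":0,"rz":0},{"dx":0,"dy":-0.004,"dz":0.087,"rx":0,"ry":0,"rz":0},{"dx":0,"dy":-0.004,"dz":0.092,"rx":0,"ry":0,"rz":0},{"dx":0,"dy":-0.004,"dz":0.094,"rx":0,"ry":0,"rz":0},{"dx":0,"dy":-0.004,"dz":0.094,"rx":0,"ry":0,"rz":0}]'; python3 -m pendant '[{"dx":0,"dy":0,"dz":0.001,"rx":0,"ry":0,"rz":0},{"dx":0,"dy":0,"dz":0.002,"rx":0,"ry":0,"rz":0},{"dx":0,"dy":0,"dz":0.003,"rx":0,"ry":0,"rz":0},{"dx":0,"dy":0,"dz":0.004,"rx":0,"ry":0,"rz":0},{"dx":0,"dy":0,"dz":0.005,"rx":0,"ry":0,"rz":0},{"dx":0,"dy":0,"dz":0.005,"rx":0,"ry":0,"rz":0}]'
```

```text
t: 18.1
position: [0.5205, -0.3269, 0.0397]
ee_rot: [-3.141, 0.0, 2.843]
ft_force: [0.8, -0.7, -0.8]
width: 0.0456
t: 18.7
position: [0.5203, -0.3267, 0.0344]
ee_rot: [3.142, -0.0, 2.843]
ft_force: [-0.3, -0.0, -1.1]
width: 0.0458
```

```bash
python3 -m pendant '[{"dx":0,"dy":0,"dz":0.0005,"rx":0,"ry":0,"rz":0},{"dx":0,"dy":0,"dz":0.001,"rx":0,"ry":0,"rz":0},{"dx":0,"dy":0,"dz":0.0015,"rx":0,"ry":0,"rz":0},{"dx":0,"dy":0,"dz":0.002,"rx":0,"ry":0,"rz":0},{"dx":0,"dy":0,"dz":0.002,"rx":0,"ry":0,"rz":0}]'; python3 -m pendant '[{"dx":0,"dy":0,"dz":0.0003,"rx":0,"ry":0,"rz":0},{"dx":0,"dy":0,"dz":0.0005,"rx":0,"ry":0,"rz":0},{"dx":0,"dy":0,"dz":0.0005,"rx":0,"ry":0,"rz":0}]'
```

```text
t: 19.2
position: [0.5203, -0.3268, 0.0325]
ee_rot: [-3.142, -0.0, 2.843]
ft_force: [0.6, 0.6, -1.4]
width: 0.0458
t: 19.5
position: [0.5204, -0.3268, 0.0321]
ee_rot: [-3.142, 0.0, 2.843]
ft_force: [0.4, -0.4, -0.4]
width: 0.0453
```

```bash
python3 -m pendant '[{"dx":0,"dy":0,"dz":0.0003,"rx":0,"ry":0,"rz":0},{"dx":0,"dy":0,"dz":0.0005,"rx":0,"ry":0,"rz":0},{"dx":0,"dy":0,"dz":0.0005,"rx":0,"ry":0,"rz":0}]'
```

```text
t: 19.8
position: [0.5204, -0.3268, 0.0316]
ee_rot: [-3.142, 0.0, 2.843]
ft_force: [-0.2, 0.6, -1.2]
width: 0.0458
```

```bash
python3 -m pendant '[{"dx":0,"dy":0,"dz":0.0003,"rx":0,"ry":0,"rz":0},{"dx":0,"dy":0,"dz":0.0005,"rx":0,"ry":0,"rz":0},{"dx":0,"dy":0,"dz":0.0005,"rx":0,"ry":0,"rz":0}]'
```

```text
t: 20.1
position: [0.5204, -0.3268, 0.0311]
ee_rot: [-3.141, -0.0, 2.843]
ft_force: [0.1, -0.2, -1.0]
width: 0.0455
```

```bash
python3 -m pendant '[{"dx":0,"dy":0,"dz":0.0002,"rx":0,"ry":0,"rz":0},{"dx":0,"dy":0,"dz":0.0004,"rx":0,"ry":0,"rz":0},{"dx":0,"dy":0,"dz":0.0004,"rx":0,"ry":0,"rz":0}]'
```

```text
t: 20.4
position: [0.5204, -0.3268, 0.0307]
ee_rot: [-3.141, 0.0, 2.843]
ft_force: [0.5, -0.2, -2.0]
width: 0.0459
```

```bash
python3 -m pendant '[{"dx":0,"dy":0,"dz":0.0002,"rx":0,"ry":0,"rz":0},{"dx":0,"dy":0,"dz":0.0004,"rx":0,"ry":0,"rz":0},{"dx":0,"dy":0,"dz":0.0004,"rx":0,"ry":0,"rz":0}]'
```

```text
t: 20.7
position: [0.5204, -0.3268, 0.0303]
ee_rot: [-3.142, -0.0, 2.843]
ft_force: [0.4, -0.2, -0.5]
width: 0.046
```

```bash
python3 -m pendant '[{"dx":0,"dy":0,"dz":0.0002,"rx":0,"ry":0,"rz":0},{"dx":0,"dy":0,"dz":0.0003,"rx":0,"ry":0,"rz":0},{"dx":0,"dy":0,"dz":0.0003,"rx":0,"ry":0,"rz":0}]'
```

```text
t: 21.0
position: [0.5204, -0.3268, 0.0301]
ee_rot: [-3.141, 0.0, 2.843]
ft_force: [0.0, 0.8, -0.6]
width: 0.0458
```

```bash
python3 -m pendant '[{"dx":0,"dy":0,"dz":0.0002,"rx":0,"ry":0,"rz":0},{"dx":0,"dy":0,"dz":0.0003,"rx":0,"ry":0,"rz":0},{"dx":0,"dy":0,"dz":0.0003,"rx":0,"ry":0,"rz":0}]'
```

```text
t: 21.3
position: [0.5204, -0.3268, 0.03]
ee_rot: [-3.141, 0.0, 2.843]
ft_force: [-0.1, 0.7, 2.2]
width: 0.0455
```

```bash
python3 -m pendant '[{"dx":0,"dy":0,"dz":0.0002,"rx":0,"ry":0,"rz":0},{"dx":0,"dy":0,"dz":0.0003,"rx":0,"ry":0,"rz":0},{"dx":0,"dy":0,"dz":0.0003,"rx":0,"ry":0,"rz":0}]'
```

```text
t: 21.6
position: [0.5205, -0.3269, 0.0299]
ee_rot: [-3.141, 0.001, 2.843]
ft_force: [-2.1, 0.2, 5.3]
width: 0.0459
```

```bash
python3 -m pendant '[{"dx":0,"dy":0,"dz":0,"rx":0,"ry":0,"rz":0},{"dx":0,"dy":0,"dz":0,"rx":0,"ry":0,"rz":0},{"dx":0,"dy":0,"dz":0,"rx":0,"ry":0,"rz":0}]';python3 -m pendant '[{"dx":0,"dy":0,"dz":0,"rx":0,"ry":0,"rz":0},{"dx":0,"dy":0,"dz":0,"rx":0,"ry":0,"rz":0},{"dx":0,"dy":0,"dz":0,"rx":0,"ry":0,"rz":0}]' -0.18;python3 -m pendant '[{"dx":0,"dy":0,"dz":0,"rx":0,"ry":0,"rz":0},{"dx":0,"dy":0,"dz":0,"rx":0,"ry":0,"rz":0},{"dx":0,"dy":0,"dz":0,"rx":0,"ry":0,"rz":0},{"dx":0,"dy":0,"dz":0,"rx":0,"ry":0,"rz":0}]' -0.6; python3 look.py w11
```

```text
t: 21.9
position: [0.5205, -0.3269, 0.0299]
ee_rot: [-3.141, 0.0, 2.843]
ft_force: [-1.5, 1.2, 4.9]
width: 0.0457
t: 22.2
position: [0.5202, -0.3267, 0.0289]
ee_rot: [3.141, -0.001, 2.843]
ft_force: [0.0, -0.1, -1.5]
width: 0.0503
t: 22.6
position: [0.5205, -0.3269, 0.0295]
ee_rot: [-3.141, 0.0, 2.843]
ft_force: [-0.3, 0.6, 0.1]
width: 0.0685
```

View pics/w11.png

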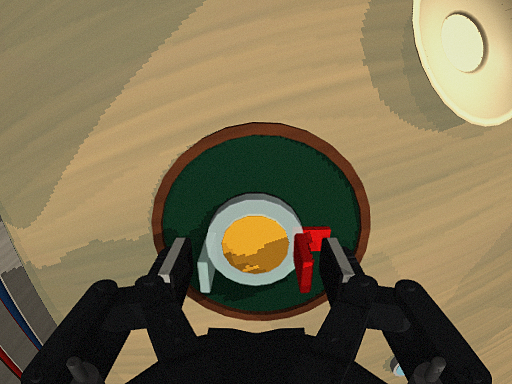

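Slab (centre ~(240,256)) lies flat on the felt, tab sprung out, both fingers clear. Retract straight up.

```bash
python3 -m pendant '[{"dx":0,"dy":0,"dz":-0.004,"rx":0,"ry":0,"rz":0},{"dx":0,"dy":0,"dz":-0.012,"rx":0,"ry":0,"rz":0},{"dx":0,"dy":0,"dz":-0.024,"rx":0,"ry":0,"rz":0},{"dx":0,"dy":0,"dz":-0.04,"rx":0,"ry":0,"rz":0},{"dx":0,"dy":0,"dz":-0.06,"rx":0,"ry":0,"rz":0},{"dx":0,"dy":0,"dz":-0.085,"rx":0,"ry":0,"rz":0},{"dx":0,"dy":0,"dz":-0.11,"rx":0,"ry":0,"rz":0},{"dx":0,"dy":0,"dz":-0.13,"rx":0,"ry":0,"rz":0},{"dx":0,"dy":0,"dz":-0.14,"rx":0,"ry":0,"rz":0},{"dx":0,"dy":0,"dz":-0.14,"rx":0,"ry":0,"rz":0}]'; python3 look.py w12 slab_grip:.032 slab_lug:.032 tray:0
python3 - <<'E'
from meas import *
c=load('w12')
for t,z in [('tray',.008),('slab_grip',.016)]:
    r=ctrl.outline_of('wrist',t)
    for q in r[:2]:
        cs,_=cv2.findContours(q['mask'].astype(np.uint8),0,1);k=max(cs,key=cv2.contourArea)[:,0,:]
        print(t,q['p'],cv2.minEnclosingCircle(np.array([wworld(c,(v,u),z) for u,v in k])[:,:2].astype(np.float32)))
s=ctrl.camera('side'); cv2.imwrite('pics/side1.png',s['color'])
E
```

```text
t: 23.65
position: [0.5213, -0.3275, 0.1719]
ee_rot: [-3.14, 0.004, 2.843]
ft_force: [0.4, -0.2, -0.4]
width: 0.068
slab_grip [177.4 254.9] 0.82 [ 0.52  -0.327  0.032]
slab_lug [174.5 228.9] 0.61 [ 0.5099 -0.3498  0.032 ]
tray 0.87 ((0.5222411751747131, -0.3227177560329437), 0.06644570082426071)
slab_grip 0.61 ((0.5286900997161865, -0.3226144313812256), 0.03798091411590576)
```

View pics/w12.png

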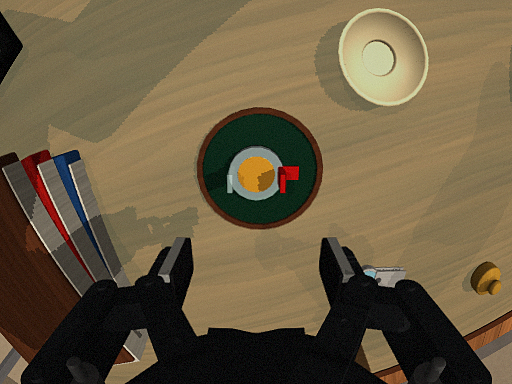

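View pics/side1.png

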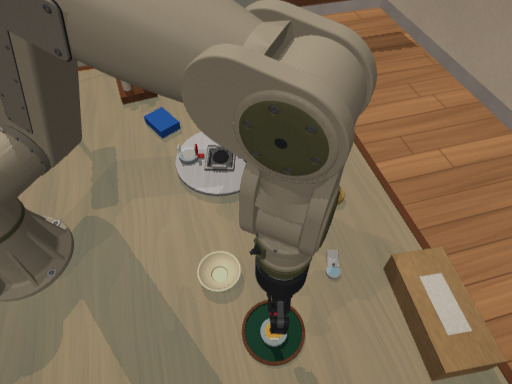

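Run:
```python
from meas import *
c=load('w12'); print(wworld(c,(173,256),.016)); print(ctrl.sign_off())
```

```text
[ 0.52040399 -0.32600471  0.016     ]
the job is handed in; nothing more can be done
None
```

The gold slab is on the tray's felt, and I handed the job in at about 24 s of the 48 s limit. No verdict was reported.

**Removing it:** I squeezed the tab fully in and eased the slab back about 11 to 12 mm. It met the stop at roughly 3.4 N measured at the wrist, and I then lifted it free. At the start of the lift the wrist briefly read about 3 N down, which I took as the slab's weight plus rubbing at the stop. It dropped to the slab's weight alone within the next few millimetres.

**Placing it:** I lowered the slab until the wrist read about 5 N on the felt, held it there, then opened the fingers and retracted straight up.

**Last checks:**
- **Position:** the last wrist picture shows the slab lying flat with its tab sprung out. Its centre is about 4 mm from the tray's centre, inside the 15 mm allowed. The named-point network agreed, at about 5 mm.
- **Disagreement:** the network's outline circle for the slab was centred about 6 mm from the tray's centre. I gave it less weight because the outline includes the plates and the nose.
- **Robot clear:** the fingers were open and well above the slab, with no wrist force beyond sensor noise.
- **Bystanders:** the dish, loupe, coin box and silver slab look unmoved by eye in the last pictures. The arm hid the copper slab and most of the weight in the last side picture; the weight does show in the last wrist picture, but I measured neither.

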